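Put the hat trimmings away on the blocking bench

TASK

Sort the loose trimmings into their places: stand the black spool of thread in the black tray and the red spool in the red tray, lay both buckles flat on the floor of the bare-metal tray without one resting on the other, and stand the thimble upright in the white dish. Let go of everything, and leave the blue pin tin standing where it is.

Things in the scene. Friction and masses are not known exactly. Their poses are not given: they have to be found in the camera images.
- spool_black: thread spool standing upright, 46 mm tall: two round pale-wood flanges of 36 mm diameter, 5 mm thick, at bottom and top, with black thread between them wound to 31 mm diameter; 40 g. Origin: centre of its underside; z up along its axis.
- spool_red: thread spool standing upright, 46 mm tall: two round pale-wood flanges of 36 mm diameter, 5 mm thick, at bottom and top, with red thread between them wound to 31 mm diameter; 40 g. Origin: centre of its underside; z up along its axis.
- buckle_brass: rectangular yellow brass hat-band buckle lying flat: an open frame 48 mm long (its x) by 36 mm wide (its y) by 8 mm high (its z), rims 6 mm wide and a thin bar across the middle along y; 35 g. Origin: centre of its underside. Pinch it across the 36 mm width.
- buckle_black: rectangular black hat-band buckle lying flat: an open frame 48 mm long (its x) by 36 mm wide (its y) by 8 mm high (its z), rims 6 mm wide and a thin bar across the middle along y; 35 g. Origin: centre of its underside. Pinch it across the 36 mm width.
- thimble: steel thimble standing on its wide end with a brass-coloured band at its foot: 26 mm tall, 21 mm across at the foot, tapering from 19 mm just above the foot to 17 mm at 21 mm height, domed tip; solid to the touch (closed below), 15 g. Origin: centre of its underside; z up along its axis.
- tray_black: square black plastic tray, fixed to the bench: 104 x 104 mm outside, 20 mm high, walls and floor 4 mm thick (96 x 96 mm inside, inner floor 4 mm above the bench), open on top. Origin: centre of its underside; x and y along its sides, z up.
- tray_red: square red plastic tray, fixed to the bench: 104 x 104 mm outside, 20 mm high, walls and floor 4 mm thick (96 x 96 mm inside, inner floor 4 mm above the bench), open on top. Origin: centre of its underside; x and y along its sides, z up.
- tray_metal: oblong bare-metal tray, fixed to the bench: 110 mm along its x, 150 mm along its y, 20 mm high, walls and floor 4 mm thick (102 x 142 mm inside, inner floor 4 mm above the bench), open on top. Origin: centre of its underside; z up.
- dish: round white ceramic dish, fixed to the bench: 92 mm across at the foot, 100 mm at the rim, 18 mm high, wall 4 mm, flat inner floor 5 mm above the bench and about 84 mm across. Origin: centre of its underside; z up.
- pin_tin: closed round blue pin tin with a white spot on its lid, standing among the things: 44 mm diameter, 31 mm high, loose; a bystander. Origin: centre of its underside; z up.
Mind the look-alikes: they are no part of the job. Of the things that look like the buckle_brass, take the one that is farthest to the robot's left at the start.

How it is judged:
By the outcome, as a careful person would: the job done as asked, in the order asked, and still so for the second after the job is handed in, with the robot touching nothing.
It also fails if it takes over 99 s, if anything falls off the work surface, if the arm or the gripper's body presses on something with over 40 N, if the wrist force passes 120 N, or if a joint passes its speed limit or range.

ROBOT

A 7-joint arm with a two-finger parallel gripper is mounted at the origin on the work surface. World frame = base frame: x ahead of the robot, y to its left, z up, the work surface at z = 0. Lengths are in m, angles in rad, forces in N, time in s.
With the tool pointing down it reaches from about 0.4 to 0.85 m from the base axis. Payload 10.4 kg.
Tool frame: the origin (TCP) lies at the centre of the arm's flange, where the gripper is bolted on; the fingertips stand 173 mm ahead of it and the grasp point (between the pads) lies 155 mm ahead of it; z points along the fingers, y is the line along which they close (so a half turn about z gives the same grasp; the last joint's range is limited). The gripper opens to 85 mm and grips with 20 to 120 N. Pads are 22 mm wide; open, the fingers measure 114 mm over their backs; the gripper's body (76 mm by 85 mm) begins 54 mm behind the grasp point. The pads swing forward as they close: fully open they stand 13 mm farther back than shut.
Start: joints at [-1.191, 0.332, -0.065, 1.46, 0.022, 1.35, -0.088], TCP at [0.245, 0.575, 0.405] pointing down, gripper open.
Joint ranges: [-2.6, 2.6], [-0.5, 2.12], [-1.47, 1.34], [0.16, 2.42], [-1.27, 4.41], [0.06, 2.06], [-2.6, 2.6]. Speed limits (rad/s): [2.22, 2.22, 2.79, 2.79, 3.14, 3.14, 3.14].

INTERFACE

Orientations are given as a unit quaternion [x, y, z, w].
In Python, from workcell import manip, viewer, finder gives the robot as it stands.
- The arm moves only by the tool arm_command, never from a script. Its argument "plan" is a list of rows, each an object with "dp": the shift along the tool's x, y, z in mm, a list of three; "spin": the turn about the tool's z in rad. A call has 1 to 5 rows; each row shifts and turns the commanded pose from where the row before left it, along the tool's axes as they then stand; what a row does not reach is not made up. A row lasts 1/10 s, in which the tool goes at most 50 mm and 8.59 degrees, less where a joint would pass 70% of its speed; a pose out of reach is approached as far as the arm can. A call is refused whole if a number of a shift passes 50 or a number of a turn 0.15, either way. A call with a gripper value outside its range is refused whole. "grip" is the closure, from -1 (fully open) to 1 (shut), set as the call begins (left out, the last holds). The fingers move at their own pace and stop on an object; "newtons" is the grip in N (left out, the last holds). Time passes only in rows, so rows that do not move let the fingers close. It gives the time, the measured TCP pose, the force, the opening and the grip force at its end, in the units of the state.
- manip.get_obs(): the state, without advancing time (a new reading comes with each control period).
- viewer.camera(name): name is "scene" or "top" or "wrist"; returns the picture (384x512x3 uint8, blue, green, red); there is no depth.
- viewer.camera_params(name): a dict with "vertical_fov" (degrees; the focal length in pixels is half the picture's height over the tangent of half this angle, whatever the lens; pixels are square), "cx", "cy" (the principal point, pixels), "R" (3x3) and "t" (3): a world point X has camera coordinates R X + t; the wrist camera has in their place "T_tool_cam" (4x4, takes a point from camera to tool coordinates, whose origin is the TCP and whose axes are the flange's). Camera axes: x right, y down, z forward; pixel columns grow to the right and rows downward; lengths in m; the calibration is good to about 2 mm. A picture is of the moment at which its call begins: read the wrist's pose just before it. camera_params takes no time and is no camera call.
- manip.hand_in(): hands the job in; it is judged then, once.
Trained networks look in the newest picture that a camera, given by its name, has taken for a name from the list of things; names that differ only in an ending like _2 or _b are one class to them, and where a whole thing is asked for, a point or a joint stands for the part that bears it (a point fixed in the world has none). Each returns a list of dicts, best first, with "score" (0 to 1); they miss things now and then, are a little off and sometimes report something else, mostly with a low value. They report only what shows in the picture. A call takes as long as a camera call. They do not tell look-alikes from the thing itself.
- finder.find_in(camera, thing): "position" ([x, y, z] in m, in world coordinates, good to about 4 mm: the middle of the surface that is visible of it).
The state is a dict: "clock": time; "joint_pos": joint angles; "joint_velocities": joint speeds; "tau": joint torques, N m; "position": TCP position; "ee_rot": TCP orientation; "ft_force": force on the tool from outside, world axes, zero at the start; "torque": the same for the moment, N m; "grip_width": opening from 0.0 (shut) to 1.0 (fully open); "grasp_force": force on a finger pad.
Only numpy, scipy, OpenCV 4.12 (cv2) and the standard library are available. Lean on these libraries where they do the work, as an engineer would, in place of code of your own. Each camera call takes 0.05 s, during which the arm holds its last target. There are 200 camera calls.

## Working session

There is one attempt and no reset: what is moved stays moved. The work goes in short steps, Python scripts to look and compute and a tool call to move; the robot and the scene stay as the last step left them, time stands still between calls to the robot, and variables do not carry over. Pictures are saved under pics/ and viewed, at most 14 in all, crops included, and the job is handed in when it is done.

Besides the shell and the picture viewer there is one more tool, called after "Call:" by a JSON object that holds its "api" and its "payload". arm_command: Moves the arm, as the interface text tells. Its arguments: {"type":"object","properties":{"plan":{"type":"array","items":{"type":"object","properties":{"dp":{"type":"array","items":{"type":"number"}},"spin":{"type":"number"}}}},"grip":{"type":"number"},"newtons":{"type":"number"}},"required":["plan"]}

```bash
mkdir -p pics; ls
cat > h.py <<'E'
import numpy as np, cv2
from workcell import manip, viewer, finder
E
python3 - <<'E'
from h import *
o=manip.get_obs(); print(o['clock'],o['position'],o['ee_rot'],o['grip_width'])
for c in ("scene","top"):
    cv2.imwrite(f"pics/{c}0.png",viewer.camera(c)); p=viewer.camera_params(c); print(c,p)
    for t in ("spool_black","spool_red","buckle_brass","buckle_black","thimble","tray_black","tray_red","tray_metal","dish","pin_tin"):
        for r in finder.find_in(c,t): print(t,np.round(r['position'],3),round(r['score'],2))
print(manip.get_obs()['clock'], viewer.camera_params("wrist"))
E
```

```text
pics
0.0 [0.24494852 0.57485919 0.40391611] [ 2.00049307e-01  9.79785575e-01 -7.00169468e-04 -1.08107403e-04] 1.0022911422367724
scene {'vertical_fov': 55.177639474026535, 'cx': 257.61727805586236, 'cy': 191.9508263143366, 'R': array([[-0.21866692,  0.97579573,  0.00273496],
       [ 0.81338417,  0.18381889, -0.55192102],
       [-0.53906491, -0.11846229, -0.83389191]]), 't': array([ 0.10420504, -0.40302479,  1.05619751])}
spool_black [0.368 0.296 0.036] 0.59
spool_red [ 0.379 -0.29   0.037] 0.62
buckle_brass [0.396 0.075 0.011] 0.71
buckle_brass [ 0.373 -0.082  0.008] 0.59
buckle_brass [0.441 0.161 0.005] 0.57
buckle_black [ 0.44  -0.158  0.01 ] 0.64
thimble [0.463 0.001 0.017] 0.41
tray_black [0.614 0.302 0.007] 0.83
tray_red [ 0.609 -0.311  0.001] 0.9
tray_metal [ 0.653 -0.091  0.006] 0.59
tray_metal [ 0.443 -0.159  0.007] 0.34
dish [0.658 0.116 0.007] 0.79
pin_tin [0.546 0.052 0.034] 0.8
top {'vertical_fov': 45.478923030577306, 'cx': 250.0687001870983, 'cy': 194.57890897307215, 'R': array([[-0.01756571, -0.99971605,  0.01610144],
       [-0.99585053,  0.01605507, -0.08957655],
  
[... 254 characters left out ...]

buckle_brass [0.538 0.051 0.032] 0.39
buckle_black [ 0.446 -0.157  0.006] 0.43
tray_black [0.614 0.302 0.006] 0.84
tray_red [ 0.61  -0.312  0.008] 0.86
tray_metal [ 0.653 -0.092  0.005] 0.8
dish [0.664 0.112 0.001] 0.91
pin_tin [0.538 0.05  0.031] 0.74
1.1 {'vertical_fov': 58.99665885978166, 'cx': 253.14633317086543, 'cy': 184.3940112225561, 'T_tool_cam': array([[-2.50381063e-04, -9.52425451e-01, -3.04771550e-01,
         7.90720834e-02],
       [ 9.99999795e-01, -4.17881848e-04,  4.84363765e-04,
         1.67473629e-04],
       [-5.88678876e-04, -3.04771367e-01,  9.52425361e-01,
         3.06187963e-02],
       [ 0.00000000e+00,  0.00000000e+00,  0.00000000e+00,
         1.00000000e+00]])}
```

View pics/top0.png

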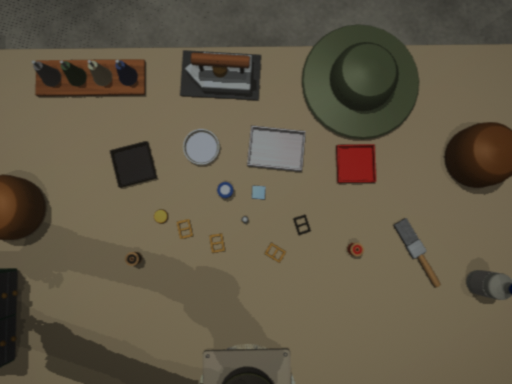

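View pics/scene0.png

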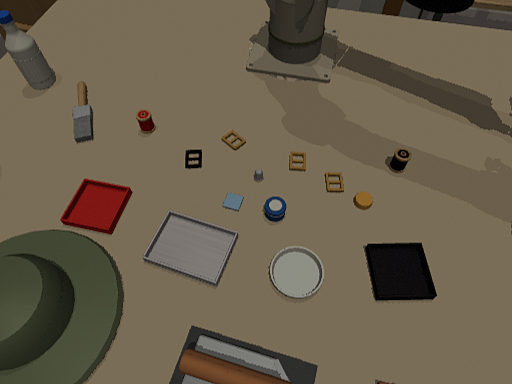

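The top view shows three brass-buckle candidates at (185,229), (217,243) and (275,252). The leftmost, (185,229), is at about world (0.441, 0.161). The yellow disc at (160,216) is not a buckle. The black buckle is at (302,225), the thimble at (245,219), the black spool at (134,259) and the red spool at (356,250). I'll check this choice in one rectified crop and get the yaws.

```bash
cat >> h.py <<'E'
def K(p): 
    f=192/np.tan(np.radians(p['vertical_fov'])/2); return np.array([[f,0,p['cx']],[0,f,p['cy']],[0,0,1]])
def cam(name):
    """camera matrix, R, t (world->cam)"""
    p=viewer.camera_params(name)
    if name!="wrist": return K(p),np.array(p['R']),np.array(p['t'])
    from scipy.spatial.transform import Rotation as Ro
    o=manip.get_obs(); T=np.eye(4); T[:3,:3]=Ro.from_quat(o['ee_rot']).as_matrix(); T[:3,3]=o['position']
    M=np.linalg.inv(T@np.array(p['T_tool_cam'])); return K(p),M[:3,:3],M[:3,3]
def rect(name,x0,x1,y0,y1,z,s):
    """rectified picture of plane z; s px per m; row 0 = x1, col 0 = y1"""
    k,R,t=cam(name); im=viewer.camera(name)
    H=k@np.c_[R[:,0],R[:,1],R[:,2]*z+t]
    A=np.array([[0,-1/s,x1],[-1/s,0,y1],[0,0,1]])
    return im,cv2.warpPerspective(im,H@A,(int((y1-y0)*s),int((x1-x0)*s)),flags=cv2.INTER_CUBIC|cv2.WARP_INVERSE_MAP)
E
python3 - <<'E'
from h import *
im,r=rect("top",.33,.73,-.38,.38,.006,1000)
cv2.imwrite("pics/rect0.png",cv2.convertScaleAbs(r,alpha=1.4))
im,r=rect("scene",.36,.50,-.2,.2,.006,2000)
cv2.imwrite("pics/rect1.png",cv2.convertScaleAbs(r,alpha=1.4))
E
```

```text
(no output)
```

View pics/rect0.png

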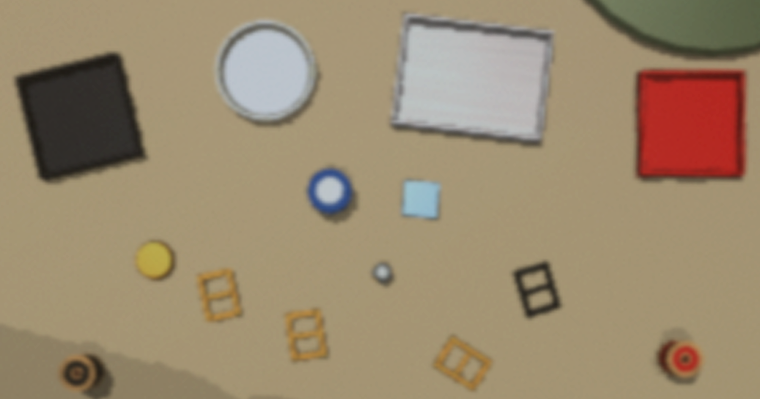

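View pics/rect1.png

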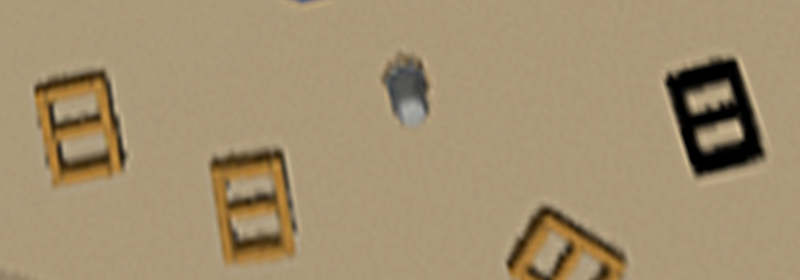

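The crops confirm the leftmost brass buckle at scene-rect pixel (79,127), i.e. world (0.437, 0.161) with yaw about +10°. The black buckle is at (716,117), i.e. (0.4415, -0.158) with yaw about +17°. The metal tray is yawed about -7°, the black tray about +13° and the red tray about 0°.

```bash
cat >> h.py <<'E'
def plan(*wps):
    """wps: (x,y,z,tool-y angle deg, max mm per row). Prints rows in tool axes, one line per call of 5."""
    from scipy.spatial.transform import Rotation as Ro
    o=manip.get_obs(); p=np.array(o['position']); y=Ro.from_quat(o['ee_rot']).as_matrix()[:,1]; a=np.arctan2(y[1],y[0])
    print('t',round(o['clock'],2),'at',np.round(p,4),'ya',round(np.degrees(a),1),'F',np.round(o['ft_force'],1),'w',round(o['grip_width'],3))
    rows=[]
    for x,yy,z,ang,mx in wps:
        g=np.array([x,yy,z]); da=(np.radians(ang)-a+np.pi)%(2*np.pi)-np.pi
        n=int(max(1,np.ceil(np.linalg.norm(g-p)*1000/mx),np.ceil(abs(da)/.145)))
        for i in range(n,0,-1):
            ty=np.array([np.cos(a),np.sin(a),0]); tz=np.array([0,0,-1.]); tx=np.cross(ty,tz)
            d=(g-p)/i; l=np.round(1000*np.array([d@tx,d@ty,d@tz])).astype(int)
            s=round(-((np.radians(ang)-a+np.pi)%(2*np.pi)-np.pi)/i,2)
            p=p+(l[0]*tx+l[1]*ty+l[2]*tz)/1000; a-=s
            rows.append('{"dp":%s,"spin":%s}'%(l.tolist(),s))
    for i in range(0,len(rows),5): print('['+','.join(rows[i:i+5])+']')
E
python3 -c "
from h import *
plan((.363,.292,.30,13,45))"
```

```text
t 1.2 at [0.245  0.575  0.4047] ya 66.9 F [-0.  -0.7  0.3] w 0.997
[{"dp":[-27, -27, 13],"spin":0.12},{"dp":[-31, -23, 13],"spin":0.12},{"dp":[-33, -19, 13],"spin":0.12},{"dp":[-35, -15, 13],"spin":0.12},{"dp":[-37, -11, 13],"spin":0.12}]
[{"dp":[-38, -7, 13],"spin":0.11},{"dp":[-38, -3, 13],"spin":0.12},{"dp":[-38, 2, 14],"spin":0.11}]
```

Call:
{"api": "arm_command", "payload": {"plan": [{"dp":[-27,-27,13],"spin":0.12},{"dp":[-31,-23,13],"spin":0.12},{"dp":[-33,-19,13],"spin":0.12},{"dp":[-35,-15,13],"spin":0.12},{"dp":[-37,-11,13],"spin":0.12}], "grip": -1}}

```text
clock: 1.7
position: [0.32, 0.3971, 0.3394]
ee_rot: [0.483, 0.876, 0.0, -0.0]
ft_force: [0.5, -0.1, -0.2]
grip_width: 1.003
grasp_force: 0.0
```

Call:
{"api": "arm_command", "payload": {"plan": [{"dp":[-38,-7,13],"spin":0.11},{"dp":[-38,-3,13],"spin":0.12},{"dp":[-38,2,14],"spin":0.11},{"dp":[0,0,0]}]}}

```text
invalid input at $.plan[3]: expected keys dp, spin
```

```bash
cat >> h.py <<'E'
def px2w(name,u,v,z):
    k,R,t=cam(name); d=R.T@np.linalg.solve(k,np.array([u,v,1.])); c=-R.T@t
    return c+d*(z-c[2])/d[2]
E
python3 - <<'E'
from h import *
plan((.363,.292,.23,13,45))
im=viewer.camera("wrist"); cv2.imwrite("pics/w1.png",im)
print(finder.find_in("wrist","spool_black")); print(px2w("wrist",256,192,.046))
E
```

```text
t 1.7 at [0.32   0.3971 0.3394] ya 32.3 F [ 0.5 -0.1 -0.2] w 1.003
[{"dp":[-28, -5, 27],"spin":0.08},{"dp":[-28, -3, 27],"spin":0.09},{"dp":[-28, 0, 28],"spin":0.08},{"dp":[-29, 2, 27],"spin":0.09}]
[{'position': [0.3562, 0.3013, 0.0446], 'score': 0.9}]
[0.32948625 0.38437325 0.046     ]
```

View pics/w1.png

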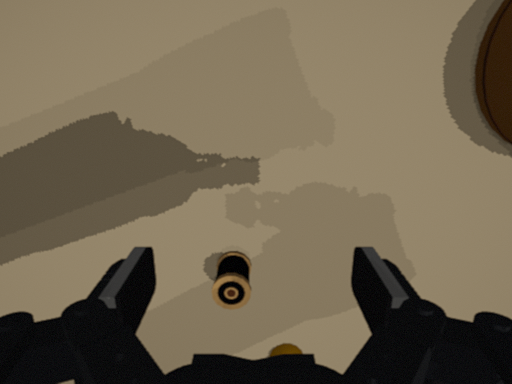

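The spool's top ring is at wrist pixel (231,293). The second move was refused because every row needs the spin key.

Run:
```python
from h import *
p=px2w("wrist",231,293,.046); print(p)
plan((p[0],p[1],.25,13,45),(p[0],p[1],.177,13,30))
```

```text
[0.3615829  0.29066878 0.046     ]
t 1.8 at [0.3221 0.3938 0.3383] ya 31.9 F [ 0.  -0.7 -0.3] w 0.998
[{"dp":[-27, -5, 22],"spin":0.08},{"dp":[-27, -3, 22],"spin":0.08},{"dp":[-28, -1, 22],"spin":0.09},{"dp":[-28, 1, 22],"spin":0.08},{"dp":[0, 0, 24],"spin":0.0}]
[{"dp":[0, 0, 25],"spin":0.0},{"dp":[0, 0, 24],"spin":0.0}]
```

Call:
{"api": "arm_command", "payload": {"plan": [{"dp":[-27,-5,22],"spin":0.08},{"dp":[-27,-3,22],"spin":0.08},{"dp":[-28,-1,22],"spin":0.09},{"dp":[-28,1,22],"spin":0.08},{"dp":[0,0,0],"spin":0}]}}

```text
clock: 2.3
position: [0.3603, 0.2921, 0.2493]
ee_rot: [0.62, 0.784, -0.002, 0.0]
ft_force: [-0.3, 0.9, 0.6]
grip_width: 1.005
grasp_force: 0.0
```

```bash
python3 -c "
from h import *
plan((.3616,.2907,.177,13,30))"
```

```text
t 2.3 at [0.3603 0.2921 0.2493] ya 13.3 F [-0.3  0.9  0.6] w 1.005
[{"dp":[-1, 0, 24],"spin":0.0},{"dp":[0, 0, 24],"spin":0.0},{"dp":[-1, 1, 24],"spin":0.01}]
```

Call:
{"api": "arm_command", "payload": {"plan": [{"dp":[-1,0,24],"spin":0},{"dp":[0,0,24],"spin":0},{"dp":[-1,1,24],"spin":0},{"dp":[0,0,0],"spin":0}]}}

```text
clock: 2.7
position: [0.3603, 0.2939, 0.1778]
ee_rot: [0.617, 0.787, -0.002, -0.0]
ft_force: [-0.2, -0.9, 0.2]
grip_width: 0.998
grasp_force: 0.0
```

Call:
{"api": "arm_command", "payload": {"plan": [{"dp":[0,0,0],"spin":0},{"dp":[0,0,0],"spin":0},{"dp":[0,0,0],"spin":0},{"dp":[0,0,0],"spin":0},{"dp":[0,0,0],"spin":0}], "grip": 1, "newtons": 30}}

```text
clock: 3.2
position: [0.3615, 0.2943, 0.1808]
ee_rot: [0.618, 0.786, 0.001, -0.0]
ft_force: [-1.4, -0.5, 6.7]
grip_width: 0.399
grasp_force: 29.1
```

```bash
python3 -c "
from h import *
plan((.3616,.2907,.25,13,45),(.614,.302,.25,13,48),(.614,.302,.183,13,35))"
```

```text
t 3.2 at [0.3615 0.2943 0.1808] ya 13.6 F [-1.4 -0.5  6.7] w 0.399
[{"dp":[-2, 0, -35],"spin":0.01},{"dp":[-2, -1, -34],"spin":0.0},{"dp":[-8, 41, 0],"spin":0.0},{"dp":[-8, 42, 0],"spin":0.0},{"dp":[-7, 41, 0],"spin":0.0}]
[{"dp":[-8, 42, 0],"spin":0.0},{"dp":[-7, 41, 0],"spin":0.0},{"dp":[-8, 42, 0],"spin":0.0},{"dp":[0, 0, 33],"spin":0.0},{"dp":[0, 0, 34],"spin":0.0}]
```

Call:
{"api": "arm_command", "payload": {"plan": [{"dp":[0,0,-40],"spin":0},{"dp":[0,0,-35],"spin":0},{"dp":[-8,41,0],"spin":0},{"dp":[-8,42,0],"spin":0},{"dp":[-7,41,0],"spin":0}]}}

```text
clock: 3.7
position: [0.4887, 0.3008, 0.2559]
ee_rot: [0.618, 0.786, 0.001, 0.0]
ft_force: [0.8, -0.1, -0.5]
grip_width: 0.399
grasp_force: 30.2
```

Call:
{"api": "arm_command", "payload": {"plan": [{"dp":[-8,42,0],"spin":0},{"dp":[-7,41,0],"spin":0},{"dp":[-8,42,0],"spin":0},{"dp":[0,0,0],"spin":0}]}}

```text
clock: 4.1
position: [0.6181, 0.3061, 0.2539]
ee_rot: [0.619, 0.785, -0.0, 0.001]
ft_force: [-0.5, -1.1, -0.9]
grip_width: 0.4
grasp_force: 30.3
```

Run:
```python
from h import *
plan((.614,.302,.187,13,35))
im=viewer.camera("wrist"); cv2.imwrite("pics/w2.png",im)
print(finder.find_in("wrist","spool_black"),finder.find_in("wrist","tray_black"))
```

```text
t 4.1 at [0.6181 0.3061 0.2539] ya 13.4 F [-0.5 -1.1 -0.9] w 0.4
[{"dp":[-2, -2, 33],"spin":0.0},{"dp":[-1, -3, 34],"spin":0.01}]
[{'position': [0.6158, 0.3125, 0.1176], 'score': 0.9}] [{'position': [0.6051, 0.3193, 0.0028], 'score': 0.71}]
```

View pics/w2.png

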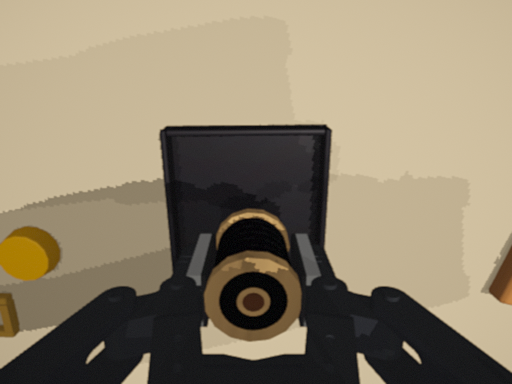

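The black spool is held upright at (253,300), and the tray is squared up behind it at pixels 163–330. I'll lower and release.

Call:
{"api": "arm_command", "payload": {"plan": [{"dp":[-2,-2,33],"spin":0},{"dp":[-1,-3,31],"spin":0},{"dp":[0,0,2],"spin":0},{"dp":[0,0,0],"spin":0}]}}

```text
clock: 4.65
position: [0.6092, 0.3042, 0.1894]
ee_rot: [0.618, 0.786, -0.0, -0.0]
ft_force: [0.8, 0.3, 0.5]
grip_width: 0.397
grasp_force: 29.8
```

```bash
python3 -c "
from h import *
plan((.614,.302,.186,13,35))"
```

```text
t 4.65 at [0.6092 0.3042 0.1894] ya 13.7 F [0.8 0.3 0.5] w 0.397
[{"dp":[-3, 4, 3],"spin":0.01}]
```

Call:
{"api": "arm_command", "payload": {"plan": [{"dp":[-2,4,3],"spin":0},{"dp":[0,0,1],"spin":0},{"dp":[0,0,0],"spin":0}]}}

```text
clock: 4.95
position: [0.6147, 0.3027, 0.1856]
ee_rot: [0.618, 0.786, 0.001, 0.0]
ft_force: [-0.1, -0.1, -0.9]
grip_width: 0.397
grasp_force: 29.8
```

```bash
python3 -c "
from h import *
plan((.614,.302,.30,13,35))"
```

```text
t 4.95 at [0.6147 0.3027 0.1856] ya 13.6 F [-0.1 -0.1 -0.9] w 0.397
[{"dp":[0, 0, -29],"spin":0.0},{"dp":[0, 0, -28],"spin":0.0},{"dp":[0, 0, -29],"spin":0.01},{"dp":[-1, -1, -28],"spin":0.0}]
```

Release, rise, then head for the red spool.

Call:
{"api": "arm_command", "payload": {"plan": [{"dp":[0,0,1],"spin":0},{"dp":[0,0,0],"spin":0},{"dp":[0,0,0],"spin":0}], "grip": -0.2}}

```text
clock: 5.25
position: [0.6142, 0.3028, 0.1838]
ee_rot: [0.618, 0.786, 0.0, -0.0]
ft_force: [-0.5, -0.2, -0.0]
grip_width: 0.599
grasp_force: 0.0
```

Call:
{"api": "arm_command", "payload": {"plan": [{"dp":[0,0,-20],"spin":0},{"dp":[0,0,-30],"spin":0},{"dp":[0,0,-40],"spin":0},{"dp":[0,0,-30],"spin":0}]}}

```text
clock: 5.65
position: [0.6145, 0.3027, 0.3063]
ee_rot: [0.618, 0.786, 0.001, 0.0]
ft_force: [0.6, 0.1, -0.0]
grip_width: 0.6
grasp_force: 0.0
```

Run:
```python
from h import *
cv2.imwrite("pics/w3.png",viewer.camera("wrist"))
print(finder.find_in("wrist","spool_black"))
viewer.camera("top")
print([finder.find_in("top",t)[:1] for t in ("spool_red","spool_black")])
plan((.372,-.22,.30,0,46))
```

```text
[{'position': [0.6113, 0.3059, 0.0522], 'score': 0.83}]
[[{'position': [0.3761, -0.2923, 0.0499], 'score': 0.44}], [{'position': [0.6148, 0.3012, 0.0511], 'score': 0.46}]]
t 5.9 at [0.614  0.3027 0.3031] ya 13.6 F [-0.1  0.3 -0.6] w 0.6
[{"dp":[-35, -28, 0],"spin":0.02},{"dp":[-35, -27, 0],"spin":0.02},{"dp":[-36, -26, 0],"spin":0.02},{"dp":[-36, -25, 0],"spin":0.02},{"dp":[-37, -25, 0],"spin":0.02}]
[{"dp":[-37, -24, 0],"spin":0.02},{"dp":[-38, -23, 0],"spin":0.02},{"dp":[-38, -22, 1],"spin":0.02},{"dp":[-39, -22, 0],"spin":0.02},{"dp":[-39, -21, 1],"spin":0.01}]
[{"dp":[-39, -21, 0],"spin":0.02},{"dp":[-40, -20, 1],"spin":0.01},{"dp":[-39, -19, 0],"spin":0.02}]
```

View pics/w3.png

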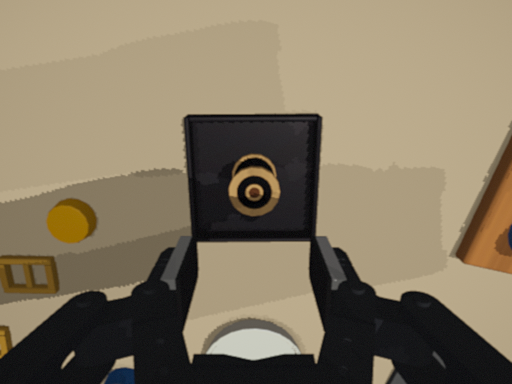

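The black spool stands upright in its tray at (254,192). Next is the red spool.

Call:
{"api": "arm_command", "payload": {"plan": [{"dp":[-35,-28,0],"spin":0.02},{"dp":[-35,-27,0],"spin":0.02},{"dp":[-36,-26,0],"spin":0.02},{"dp":[-36,-25,0],"spin":0.02},{"dp":[-37,-25,0],"spin":0.02}], "grip": -1}}

```text
clock: 6.4
position: [0.5196, 0.0998, 0.3023]
ee_rot: [0.657, 0.754, -0.001, -0.001]
ft_force: [0.5, -0.4, 0.1]
grip_width: 1.003
grasp_force: 0.0
```

Call:
{"api": "arm_command", "payload": {"plan": [{"dp":[-37,-24,0],"spin":0.02},{"dp":[-38,-23,0],"spin":0.02},{"dp":[-38,-22,1],"spin":0.02},{"dp":[-39,-22,0],"spin":0.02},{"dp":[-39,-21,1],"spin":0.01}]}}

```text
clock: 6.9
position: [0.4267, -0.1011, 0.3007]
ee_rot: [0.69, 0.724, -0.001, -0.001]
ft_force: [1.6, -0.6, -0.1]
grip_width: 1.002
grasp_force: 0.0
```

Call:
{"api": "arm_command", "payload": {"plan": [{"dp":[-39,-21,0],"spin":0.02},{"dp":[-40,-20,1],"spin":0.01},{"dp":[-39,-19,0],"spin":0.02},{"dp":[0,0,0],"spin":0}]}}

```text
clock: 7.3
position: [0.3689, -0.2238, 0.2999]
ee_rot: [0.711, 0.704, -0.001, -0.001]
ft_force: [-0.1, -0.2, 0.4]
grip_width: 0.998
grasp_force: 0.0
```

Run:
```python
from h import *
viewer.camera("wrist"); r=finder.find_in("wrist","spool_red"); print(r)
plan((.376,-.291,.26,0,46))
```

```text
[{'position': [0.3787, -0.2868, 0.0464], 'score': 0.88}]
t 7.4 at [ 0.3713 -0.2199  0.2999] ya -0.2 F [ 0.9  1.  -0.5] w 0.999
[{"dp":[-36, 3, 20],"spin":-0.0},{"dp":[-35, 2, 20],"spin":-0.0}]
```

Call:
{"api": "arm_command", "payload": {"plan": [{"dp":[-36,3,20],"spin":0},{"dp":[-34,2,20],"spin":0},{"dp":[0,0,0],"spin":0}]}}

```text
clock: 7.7
position: [0.3764, -0.2909, 0.2576]
ee_rot: [0.708, 0.706, -0.003, -0.002]
ft_force: [-0.8, 0.2, 0.3]
grip_width: 1.001
grasp_force: 0.0
```

Run:
```python
from h import *
from collections import *
im=viewer.camera("wrist"); hsv=cv2.cvtColor(im,cv2.COLOR_BGR2HSV)
m=((hsv[...,0]<8)|(hsv[...,0]>172))&(hsv[...,1]>150)&(hsv[...,2]>50)
n,l,s,c=cv2.connectedComponentsWithStats(m.astype('uint8'))
for i in range(1,n):
    if s[i,4]>30: print(s[i],c[i],px2w("wrist",*c[i],.046))
cv2.imwrite("pics/w4.png",im)
plan((.376,-.290,.183,0,30))
```

```text
[230 179  47  23 539] [253.49536178 187.95732839] [ 0.3749269  -0.27126566  0.046     ]
[ 492  195   20   98 1020] [504.75098039 253.80490196] [ 0.52550142 -0.31306485  0.046     ]
[232 204  42  39 956] [252.78974895 222.90899582] [ 0.37445892 -0.2927622   0.046     ]
t 7.75 at [ 0.3767 -0.2896  0.2586] ya -0.2 F [-0.6  0.5  0.2] w 1.0
[{"dp":[0, 0, 25],"spin":-0.0},{"dp":[0, 0, 25],"spin":-0.0},{"dp":[0, -1, 26],"spin":-0.0}]
```

View pics/w4.png

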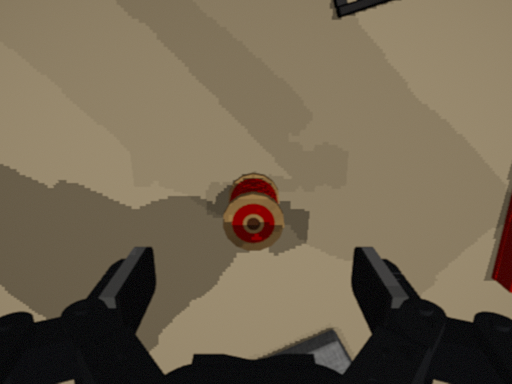

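The red spool's top is at (253,223), so a 2–3 mm correction is needed. The scraper at (310,350) is clear.

Call:
{"api": "arm_command", "payload": {"plan": [{"dp":[-2,-1,25],"spin":0},{"dp":[0,-1,25],"spin":0},{"dp":[0,0,25],"spin":0},{"dp":[0,0,0],"spin":0}]}}

```text
clock: 8.15
position: [0.3745, -0.2892, 0.1834]
ee_rot: [0.707, 0.707, -0.001, -0.003]
ft_force: [-0.7, -0.5, 0.7]
grip_width: 0.997
grasp_force: 0.0
```

Call:
{"api": "arm_command", "payload": {"plan": [{"dp":[0,0,0],"spin":0},{"dp":[0,0,0],"spin":0},{"dp":[0,0,0],"spin":0},{"dp":[0,0,0],"spin":0},{"dp":[0,0,0],"spin":0}], "grip": 1, "newtons": 30}}

```text
clock: 8.65
position: [0.3753, -0.2918, 0.1867]
ee_rot: [0.708, 0.706, 0.001, 0.001]
ft_force: [-2.5, 0.8, 8.0]
grip_width: 0.402
grasp_force: 29.0
```

```bash
python3 -c "
from h import *
plan((.375,-.292,.26,0,40),(.610,-.312,.26,0,48))"
```

```text
t 8.65 at [ 0.3753 -0.2918  0.1867] ya -0.1 F [-2.5  0.8  8. ] w 0.402
[{"dp":[0, 0, -37],"spin":-0.0},{"dp":[0, 0, -36],"spin":-0.0},{"dp":[-4, 47, 0],"spin":-0.0},{"dp":[-4, 47, 0],"spin":-0.0},{"dp":[-4, 47, 0],"spin":-0.0}]
[{"dp":[-4, 47, 0],"spin":-0.0},{"dp":[-4, 47, 0],"spin":-0.0}]
```

Call:
{"api": "arm_command", "payload": {"plan": [{"dp":[0,0,-37],"spin":0},{"dp":[0,0,-36],"spin":0},{"dp":[-4,47,0],"spin":0},{"dp":[-4,47,0],"spin":0},{"dp":[-4,47,0],"spin":0}]}}

```text
clock: 9.15
position: [0.5178, -0.3035, 0.26]
ee_rot: [0.708, 0.707, 0.001, 0.001]
ft_force: [-0.8, -1.1, 0.7]
grip_width: 0.4
grasp_force: 30.0
```

Call:
{"api": "arm_command", "payload": {"plan": [{"dp":[-4,47,0],"spin":0},{"dp":[-4,47,0],"spin":0},{"dp":[0,0,0],"spin":0}]}}

```text
clock: 9.45
position: [0.6151, -0.3097, 0.2572]
ee_rot: [0.706, 0.708, 0.0, 0.0]
ft_force: [-0.7, 2.1, -1.3]
grip_width: 0.401
grasp_force: 30.1
```

Run:
```python
from h import *
plan((.610,-.312,.191,0,35))
cv2.imwrite("pics/w5.png",viewer.camera("wrist"))
```

```text
t 9.45 at [ 0.6151 -0.3097  0.2572] ya 0.2 F [-0.7  2.1 -1.3] w 0.401
[{"dp":[-1, -3, 33],"spin":0.0},{"dp":[-1, -2, 33],"spin":0.0}]
```

View pics/w5.png

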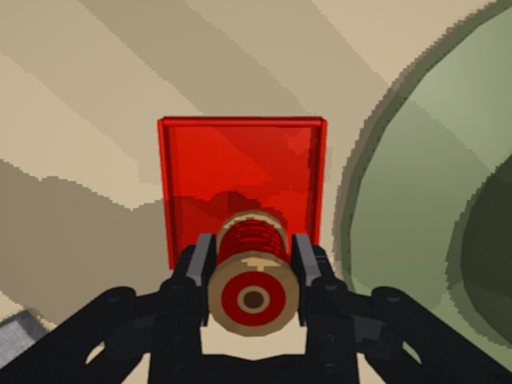

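The red spool is held upright at (253,298), with the tray squared up behind it at pixels 160–325. The hat on the right clears the gripper.

Call:
{"api": "arm_command", "payload": {"plan": [{"dp":[-1,-4,33],"spin":0},{"dp":[-1,-3,28],"spin":0},{"dp":[0,0,3],"spin":0},{"dp":[0,0,0],"spin":0}]}}

```text
clock: 9.9
position: [0.6022, -0.3142, 0.1952]
ee_rot: [0.708, 0.706, -0.0, -0.0]
ft_force: [0.8, -0.6, 0.7]
grip_width: 0.402
grasp_force: 30.1
```

```bash
python3 -c "
from h import *
plan((.608,-.312,.1905,0,35))"
```

```text
t 9.9 at [ 0.6022 -0.3142  0.1952] ya -0.2 F [ 0.8 -0.6  0.7] w 0.402
[{"dp":[2, 6, 5],"spin":-0.0}]
```

Call:
{"api": "arm_command", "payload": {"plan": [{"dp":[1,3,3],"spin":0},{"dp":[0,0,1],"spin":0},{"dp":[0,0,0],"spin":0},{"dp":[0,0,0],"spin":0}]}}

```text
clock: 10.3
position: [0.6059, -0.3131, 0.1913]
ee_rot: [0.708, 0.706, 0.0, 0.0]
ft_force: [-0.4, 0.0, -0.5]
grip_width: 0.396
grasp_force: 30.1
```

```bash
python3 -c "
from h import *
plan((.608,-.312,.190,0,35))"
```

```text
t 10.3 at [ 0.6059 -0.3131  0.1913] ya -0.1 F [-0.4  0.  -0.5] w 0.396
[{"dp":[1, 2, 1],"spin":-0.0}]
```

Call:
{"api": "arm_command", "payload": {"plan": [{"dp":[0,0,1],"spin":0},{"dp":[0,0,0],"spin":0},{"dp":[0,0,0],"spin":0},{"dp":[0,0,0],"spin":0}], "grip": -0.2}}

```text
clock: 10.7
position: [0.6057, -0.3131, 0.1897]
ee_rot: [0.708, 0.706, 0.0, -0.0]
ft_force: [-0.1, -0.5, -0.4]
grip_width: 0.602
grasp_force: 0.0
```

Call:
{"api": "arm_command", "payload": {"plan": [{"dp":[0,0,-20],"spin":0},{"dp":[0,0,-30],"spin":0},{"dp":[0,0,-40],"spin":0},{"dp":[0,0,-20],"spin":0}]}}

```text
clock: 11.1
position: [0.606, -0.3137, 0.3033]
ee_rot: [0.708, 0.706, 0.001, 0.002]
ft_force: [-0.5, -0.9, -0.0]
grip_width: 0.602
grasp_force: 0.0
```

Run:
```python
from h import *
viewer.camera("wrist"); print(finder.find_in("wrist","spool_red"))
plan((.44,.161,.28,-80,48))
```

```text
[{'position': [0.6072, -0.3141, 0.052], 'score': 0.56}]
t 11.2 at [ 0.6063 -0.3139  0.3035] ya -0.1 F [ 1.  -0.7  0.1] w 0.601
[{"dp":[43, -15, 2],"spin":0.13},{"dp":[41, -21, 2],"spin":0.13},{"dp":[38, -26, 2],"spin":0.13},{"dp":[34, -30, 2],"spin":0.13},{"dp":[30, -35, 2],"spin":0.12}]
[{"dp":[25, -38, 2],"spin":0.13},{"dp":[20, -41, 2],"spin":0.12},{"dp":[16, -43, 2],"spin":0.13},{"dp":[10, -45, 2],"spin":0.12},{"dp":[4, -45, 3],"spin":0.13}]
[{"dp":[-2, -46, 2],"spin":0.12}]
```

Call:
{"api": "arm_command", "payload": {"plan": [{"dp":[43,-15,2],"spin":0.13},{"dp":[41,-21,2],"spin":0.13},{"dp":[38,-26,2],"spin":0.13},{"dp":[34,-30,2],"spin":0.13},{"dp":[30,-35,2],"spin":0.12}]}}

```text
clock: 11.7
position: [0.529, -0.0951, 0.2887]
ee_rot: [0.895, 0.446, -0.0, -0.0]
ft_force: [1.5, 0.6, 1.2]
grip_width: 0.6
grasp_force: 0.0
```

Call:
{"api": "arm_command", "payload": {"plan": [{"dp":[25,-38,2],"spin":0.13},{"dp":[20,-41,2],"spin":0.12},{"dp":[16,-43,2],"spin":0.13},{"dp":[10,-45,2],"spin":0.12},{"dp":[4,-45,3],"spin":0.13}]}}

```text
clock: 12.2
position: [0.4571, 0.101, 0.2793]
ee_rot: [0.985, 0.173, -0.0, -0.0]
ft_force: [0.6, 0.1, 0.5]
grip_width: 0.596
grasp_force: 0.0
```

Call:
{"api": "arm_command", "payload": {"plan": [{"dp":[-2,-46,2],"spin":0.12},{"dp":[0,0,0],"spin":0},{"dp":[0,0,0],"spin":0}]}}

```text
clock: 12.5
position: [0.4414, 0.1395, 0.2775]
ee_rot: [0.993, 0.122, -0.0, 0.0]
ft_force: [-0.0, -0.2, 0.8]
grip_width: 0.597
grasp_force: 0.0
```

```bash
cat >> h.py <<'E'
def buckle(lo,hi,x,y,z=.008):
    """mask by HSV in wrist picture, min-area rect in world near x,y"""
    k,R,t=cam("wrist"); im=viewer.camera("wrist")
    m=cv2.inRange(cv2.cvtColor(im,cv2.COLOR_BGR2HSV),lo,hi); m=cv2.morphologyEx(m,cv2.MORPH_CLOSE,np.ones((3,3)))
    for c in cv2.findContours(m,cv2.RETR_EXTERNAL,cv2.CHAIN_APPROX_NONE)[0]:
        if cv2.contourArea(c)<800: continue
        w=np.array([px2w("wrist",*q[0],z)[:2] for q in c])
        r=cv2.minAreaRect((w*1000).astype(np.float32))
        if np.hypot(r[0][0]/1000-x,r[0][1]/1000-y)<.06:
            b=cv2.boxPoints(r); e=max(b[1]-b[0],b[2]-b[1],key=np.linalg.norm)
            print('rect',np.round(r[0],1),np.round(r[1],1),'long axis deg',round(np.degrees(np.arctan2(e[1],e[0]))%180,1))
    return im
E
python3 - <<'E'
from h import *
im=buckle((12,110,70),(28,255,255),.44,.161); cv2.imwrite("pics/w6.png",im)
print([(np.round(r['position'],3),r['score']) for r in finder.find_in("wrist","buckle_brass")])
plan((.437,.161,.19,-80,30))
E
```

```text
rect [437.8 161.6] [49.7 36. ] long axis deg 12.0
[(array([ 0.374, -0.079,  0.008]), 0.94), (array([0.408, 0.084, 0.008]), 0.71), (array([0.434, 0.164, 0.006]), 0.55)]
t 12.6 at [0.4421 0.1378 0.2778] ya -76.2 F [ 0.2 -0.3 -0.1] w 0.6
[{"dp":[0, -6, 22],"spin":0.02},{"dp":[0, -6, 22],"spin":0.02},{"dp":[0, -6, 22],"spin":0.01},{"dp":[0, -6, 22],"spin":0.02}]
```

View pics/w6.png

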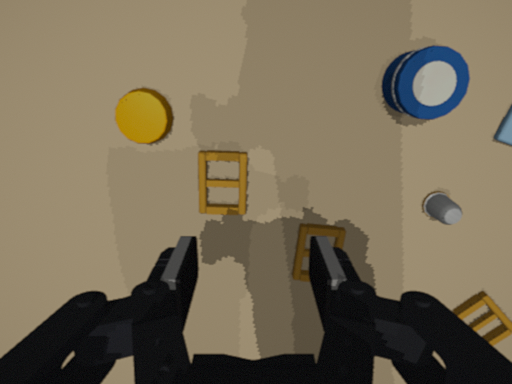

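The chosen buckle is at (223,183), with the left finger gap clear of the neighbouring buckle at (320,255). The measured outline is 50x36 mm, so the fit is good.

```bash
python3 -c "
from h import *
plan((.4378,.1616,.205,-78.5,25))"
```

```text
t 12.6 at [0.4421 0.1378 0.2778] ya -76.2 F [ 0.2 -0.3 -0.1] w 0.6
[{"dp":[0, -6, 18],"spin":0.01},{"dp":[0, -6, 18],"spin":0.01},{"dp":[1, -6, 18],"spin":0.01},{"dp":[0, -6, 19],"spin":0.01}]
```

Call:
{"api": "arm_command", "payload": {"plan": [{"dp":[0,-6,18],"spin":0.01},{"dp":[0,-6,18],"spin":0.01},{"dp":[1,-6,18],"spin":0.01},{"dp":[0,-6,19],"spin":0.01},{"dp":[0,0,0],"spin":0}]}}

```text
clock: 13.1
position: [0.4371, 0.1613, 0.2032]
ee_rot: [0.995, 0.1, -0.001, 0.001]
ft_force: [-1.0, -0.6, -0.5]
grip_width: 0.597
grasp_force: 0.0
```

```bash
python3 -c "
from h import *
buckle((12,110,70),(28,255,255),.44,.161)
plan((.4378,.1616,.181,-78.5,12))"
```

```text
rect [437.7 162.9] [50.9 36.2] long axis deg 12.3
t 13.15 at [0.4376 0.1611 0.2044] ya -78.5 F [-0.8 -0.   0.5] w 0.599
[{"dp":[0, 0, 12],"spin":-0.0},{"dp":[0, 0, 11],"spin":-0.0}]
```

Call:
{"api": "arm_command", "payload": {"plan": [{"dp":[0,-1,12],"spin":0},{"dp":[0,0,10],"spin":0},{"dp":[0,0,0],"spin":0},{"dp":[0,0,0],"spin":0}]}}

```text
clock: 13.55
position: [0.4374, 0.1632, 0.1829]
ee_rot: [0.995, 0.1, -0.0, 0.0]
ft_force: [-0.0, -0.0, 0.5]
grip_width: 0.602
grasp_force: 0.0
```

Call:
{"api": "arm_command", "payload": {"plan": [{"dp":[0,0,3],"spin":0},{"dp":[0,0,0],"spin":0}]}}

```text
clock: 13.75
position: [0.4373, 0.1635, 0.1799]
ee_rot: [0.995, 0.1, 0.0, -0.0]
ft_force: [0.1, -0.2, -0.1]
grip_width: 0.6
grasp_force: 0.0
```

Call:
{"api": "arm_command", "payload": {"plan": [{"dp":[0,0,2],"spin":0},{"dp":[0,0,0],"spin":0}]}}

```text
clock: 13.95
position: [0.4372, 0.1635, 0.1779]
ee_rot: [0.995, 0.1, 0.0, 0.0]
ft_force: [0.5, -0.5, -0.4]
grip_width: 0.599
grasp_force: 0.0
```

Call:
{"api": "arm_command", "payload": {"plan": [{"dp":[0,0,0],"spin":0},{"dp":[0,0,0],"spin":0},{"dp":[0,0,0],"spin":0},{"dp":[0,0,0],"spin":0}], "grip": 1, "newtons": 30}}

```text
clock: 14.35
position: [0.4374, 0.1634, 0.1782]
ee_rot: [0.995, 0.1, 0.0, -0.0]
ft_force: [-1.9, -0.8, 6.0]
grip_width: 0.402
grasp_force: 29.6
```

```bash
python3 -c "
from h import *
plan((.4374,.1634,.26,-78.5,42),(.657,-.059,.26,-7,48))"
```

```text
t 14.35 at [0.4374 0.1634 0.1782] ya -78.5 F [-1.9 -0.8  6. ] w 0.402
[{"dp":[0, 0, -41],"spin":0.0},{"dp":[0, 0, -41],"spin":0.0},{"dp":[19, 29, 0],"spin":-0.14},{"dp":[15, 31, 0],"spin":-0.14},{"dp":[10, 33, 0],"spin":-0.14}]
[{"dp":[5, 34, 0],"spin":-0.14},{"dp":[1, 35, 0],"spin":-0.14},{"dp":[-4, 35, 0],"spin":-0.14},{"dp":[-9, 34, 0],"spin":-0.14},{"dp":[-14, 32, 0],"spin":-0.13}]
[{"dp":[-18, 29, 0],"spin":-0.14}]
```

Call:
{"api": "arm_command", "payload": {"plan": [{"dp":[0,0,-41],"spin":0},{"dp":[0,0,-41],"spin":0},{"dp":[19,29,0],"spin":-0.14},{"dp":[15,31,0],"spin":-0.14},{"dp":[10,33,0],"spin":-0.14}]}}

```text
clock: 14.85
position: [0.5058, 0.0939, 0.2605]
ee_rot: [0.955, 0.297, 0.001, -0.0]
ft_force: [-0.1, 0.4, 0.9]
grip_width: 0.398
grasp_force: 30.1
```

Call:
{"api": "arm_command", "payload": {"plan": [{"dp":[5,34,0],"spin":-0.14},{"dp":[1,35,0],"spin":-0.14},{"dp":[-4,35,0],"spin":-0.14},{"dp":[-9,34,0],"spin":-0.14},{"dp":[-14,32,0],"spin":-0.13}]}}

```text
clock: 15.35
position: [0.6256, -0.0346, 0.2597]
ee_rot: [0.799, 0.602, -0.0, -0.0]
ft_force: [0.2, 0.7, 0.7]
grip_width: 0.401
grasp_force: 30.1
```

Call:
{"api": "arm_command", "payload": {"plan": [{"dp":[-18,29,0],"spin":-0.14},{"dp":[0,0,0],"spin":0},{"dp":[0,0,0],"spin":0}]}}

```text
clock: 15.65
position: [0.6475, -0.0599, 0.2596]
ee_rot: [0.757, 0.653, -0.0, -0.0]
ft_force: [-0.6, -0.5, -0.4]
grip_width: 0.398
grasp_force: 30.1
```

Run:
```python
from h import *
cv2.imwrite("pics/w7.png",viewer.camera("wrist"))
plan((.656,-.059,.183,-7,30))
```

```text
t 15.7 at [ 0.6473 -0.0586  0.2597] ya -8.4 F [-0.3  0.8 -1. ] w 0.405
[{"dp":[0, 3, 26],"spin":-0.01},{"dp":[0, 3, 25],"spin":-0.01},{"dp":[1, 3, 26],"spin":-0.0}]
```

View pics/w7.png

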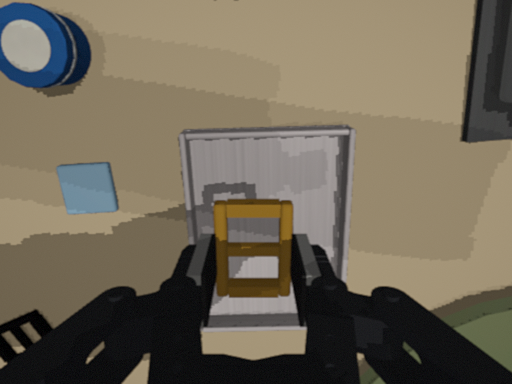

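The buckle is held flat at (253,248). The tray's rims are at u≈183–352 and its far rim is at v≈131, so I need about 8 mm more in +x.

Run:
```python
from h import *
for q in ((181,133),(353,128),(207,330),(300,327)): print(q,px2w("wrist",*q,.02))
```

```text
(181, 133) [ 0.60873631 -0.00749516  0.02      ]
(353, 128) [ 0.71386628 -0.01989978  0.02      ]
(207, 330) [ 0.59698612 -0.15513641  0.02      ]
(300, 327) [ 0.6661962  -0.16258677  0.02      ]
```

Call:
{"api": "arm_command", "payload": {"plan": [{"dp":[0,4,26],"spin":-0.01},{"dp":[0,3,25],"spin":-0.01},{"dp":[0,3,15],"spin":0},{"dp":[0,0,0],"spin":0},{"dp":[0,0,0],"spin":0}]}}

```text
clock: 16.2
position: [0.6575, -0.0599, 0.1948]
ee_rot: [0.75, 0.662, 0.0, 0.0]
ft_force: [0.8, -0.1, 0.2]
grip_width: 0.4
grasp_force: 30.1
```

Run:
```python
from h import *
plan((.656,-.059,.183,-7,30))
```

```text
t 16.2 at [ 0.6575 -0.0599  0.1948] ya -7.1 F [ 0.8 -0.1  0.2] w 0.4
[{"dp":[1, -2, 12],"spin":-0.0}]
```

Call:
{"api": "arm_command", "payload": {"plan": [{"dp":[3,-1,7],"spin":0},{"dp":[0,0,4],"spin":0},{"dp":[0,0,0],"spin":0},{"dp":[0,0,0],"spin":0}]}}

```text
clock: 16.6
position: [0.6569, -0.0573, 0.1833]
ee_rot: [0.75, 0.662, 0.0, 0.0]
ft_force: [-0.5, -0.4, -0.1]
grip_width: 0.403
grasp_force: 30.1
```

Call:
{"api": "arm_command", "payload": {"plan": [{"dp":[0,0,1],"spin":0},{"dp":[0,0,0],"spin":0}]}}

```text
clock: 16.8
position: [0.657, -0.0574, 0.1824]
ee_rot: [0.75, 0.662, 0.0, 0.0]
ft_force: [0.3, 0.2, 0.4]
grip_width: 0.401
grasp_force: 30.2
```

Call:
{"api": "arm_command", "payload": {"plan": [{"dp":[0,0,0],"spin":0},{"dp":[0,0,0],"spin":0},{"dp":[0,0,0],"spin":0}], "grip": -0.15}}

```text
clock: 17.1
position: [0.6568, -0.0573, 0.1822]
ee_rot: [0.75, 0.662, -0.0, 0.0]
ft_force: [-0.6, -0.4, -0.2]
grip_width: 0.575
grasp_force: 0.0
```

Call:
{"api": "arm_command", "payload": {"plan": [{"dp":[0,0,-20],"spin":0},{"dp":[0,0,-30],"spin":0},{"dp":[0,0,-40],"spin":0},{"dp":[0,0,0],"spin":0}]}}

```text
clock: 17.5
position: [0.6583, -0.0581, 0.2778]
ee_rot: [0.75, 0.661, 0.003, 0.003]
ft_force: [0.1, -1.0, 1.3]
grip_width: 0.576
grasp_force: 0.0
```

Run:
```python
from h import *
buckle((12,110,70),(28,255,255),.656,-.057,.012)
plan((.4415,-.158,.27,-73,48))
```

```text
rect [654.8 -54.4] [47.8 34.7] long axis deg 83.0
t 17.55 at [ 0.6577 -0.0577  0.2751] ya -7.2 F [ 0.1 -0.1  0. ] w 0.578
[{"dp":[-16, -25, 1],"spin":0.14},{"dp":[-19, -23, 1],"spin":0.14},{"dp":[-22, -20, 1],"spin":0.14},{"dp":[-25, -17, 0],"spin":0.15},{"dp":[-27, -13, 1],"spin":0.14}]
[{"dp":[-28, -9, 0],"spin":0.15},{"dp":[-29, -4, 1],"spin":0.14},{"dp":[-30, 0, 0],"spin":0.15}]
```

Call:
{"api": "arm_command", "payload": {"plan": [{"dp":[-16,-25,1],"spin":0.14},{"dp":[-19,-23,1],"spin":0.14},{"dp":[-22,-20,1],"spin":0.14},{"dp":[-25,-17,0],"spin":0.14},{"dp":[-27,-13,1],"spin":0.14}]}}

```text
clock: 18.05
position: [0.5197, -0.1203, 0.2672]
ee_rot: [0.932, 0.362, -0.0, -0.0]
ft_force: [0.4, -0.6, 0.3]
grip_width: 0.576
grasp_force: 0.0
```

Call:
{"api": "arm_command", "payload": {"plan": [{"dp":[-28,-9,0],"spin":0.14},{"dp":[-29,-4,1],"spin":0.14},{"dp":[-30,0,0],"spin":0.14},{"dp":[0,0,0],"spin":0.03},{"dp":[0,0,0],"spin":0}]}}

```text
clock: 18.55
position: [0.4414, -0.1587, 0.2668]
ee_rot: [0.989, 0.148, 0.0, -0.0]
ft_force: [0.4, 0.3, -0.5]
grip_width: 0.571
grasp_force: 0.0
```

Run:
```python
from h import *
im=buckle((0,0,0),(180,255,40),.4415,-.158); cv2.imwrite("pics/w8.png",im)
plan((.4415,-.158,.205,-73,30))
```

```text
Traceback (most recent call last):
  File "h.py", line 43, in buckle
    w=np.array([px2w("wrist",*q[0],z)[:2] for q in c])
                ~~~~^^^^^^^^^^^^^^^^^
  File "h.py", line 35, in px2w
    k,R,t=cam(name); d=R.T@np.linalg.solve(k,np.array([u,v,1.])); c=-R.T@t
          ~~~^^^^^^
  File "h.py", line 10, in cam
    o=manip.get_obs(); T=np.eye(4); T[:3,:3]=Ro.from_quat(o['ee_rot']).as_matrix(); T[:3,3]=o['position']
ValueError: time passes only in moves, steps and waits
```

```bash
python3 - <<'E'
s=open('h.py').read()
s=s.replace("""        w=np.array([px2w("wrist",*q[0],z)[:2] for q in c])
""","""        q=np.c_[c[:,0,:],np.ones(len(c))]; d=np.linalg.solve(k,q.T).T@R; o=-R.T@t; w=(o+d*((z-o[2])/d[:,2])[:,None])[:,:2]
""")
open('h.py','w').write(s)
E
python3 - <<'E'
from h import *
im=buckle((0,0,0),(180,255,40),.4415,-.158); cv2.imwrite("pics/w8.png",im)
plan((.4415,-.158,.205,-73,30))
E
```

```text
rect [ 443.2 -155.8] [48.5 34.5] long axis deg 15.7
t 18.65 at [ 0.4422 -0.1584  0.2671] ya -72.9 F [ 0.4 -0.3  0.4] w 0.573
[{"dp":[0, 0, 21],"spin":0.0},{"dp":[0, 0, 21],"spin":0.0},{"dp":[-1, -1, 20],"spin":0.0}]
```

View pics/w8.png

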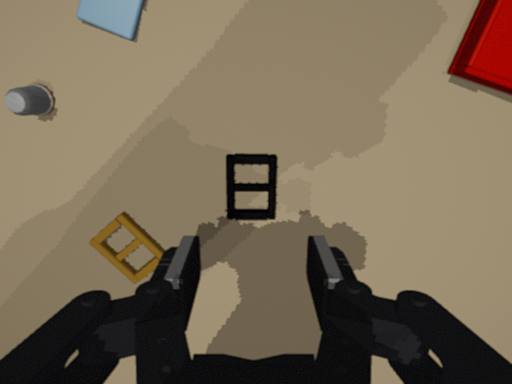

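The black buckle is centred at (252,186), aligned with the fingers. Nothing else is within their span.

Call:
{"api": "arm_command", "payload": {"plan": [{"dp":[1,-1,22],"spin":0.01},{"dp":[0,-1,22],"spin":0},{"dp":[0,0,22],"spin":0},{"dp":[0,0,15],"spin":0},{"dp":[0,0,0],"spin":0}]}}

```text
clock: 19.15
position: [0.4418, -0.1564, 0.1843]
ee_rot: [0.99, 0.143, -0.002, 0.0]
ft_force: [-0.4, 0.3, -0.2]
grip_width: 0.579
grasp_force: 0.0
```

Call:
{"api": "arm_command", "payload": {"plan": [{"dp":[0,0,4],"spin":0},{"dp":[0,0,0],"spin":0},{"dp":[0,0,0],"spin":0}]}}

```text
clock: 19.45
position: [0.4424, -0.1568, 0.1827]
ee_rot: [0.99, 0.143, 0.001, 0.0]
ft_force: [0.1, 0.1, 0.2]
grip_width: 0.572
grasp_force: 0.0
```

Call:
{"api": "arm_command", "payload": {"plan": [{"dp":[1,0,4],"spin":0},{"dp":[0,0,0],"spin":0}]}}

```text
clock: 19.65
position: [0.4431, -0.1563, 0.1781]
ee_rot: [0.99, 0.143, 0.0, 0.0]
ft_force: [0.6, -0.0, 0.1]
grip_width: 0.572
grasp_force: 0.0
```

Call:
{"api": "arm_command", "payload": {"plan": [{"dp":[0,0,0],"spin":0},{"dp":[0,0,0],"spin":0},{"dp":[0,0,0],"spin":0},{"dp":[0,0,0],"spin":0}], "grip": 1, "newtons": 30}}

```text
clock: 20.05
position: [0.443, -0.1566, 0.1784]
ee_rot: [0.99, 0.142, 0.0, -0.0]
ft_force: [-1.8, 1.6, 5.7]
grip_width: 0.405
grasp_force: 29.6
```

```bash
python3 -c "
from h import *
plan((.443,-.157,.26,-73,42),(.648,-.124,.26,-7,48))"
```

```text
t 20.05 at [ 0.443  -0.1566  0.1784] ya -73.6 F [-1.8  1.6  5.7] w 0.405
[{"dp":[0, 0, -41],"spin":-0.01},{"dp":[0, 0, -41],"spin":-0.0},{"dp":[26, 4, 0],"spin":-0.14},{"dp":[25, 7, 0],"spin":-0.14},{"dp":[24, 10, 0],"spin":-0.15}]
[{"dp":[22, 14, 0],"spin":-0.14},{"dp":[20, 17, 0],"spin":-0.15},{"dp":[17, 20, 0],"spin":-0.14},{"dp":[14, 21, 0],"spin":-0.15},{"dp":[10, 24, 0],"spin":-0.14}]
```

Call:
{"api": "arm_command", "payload": {"plan": [{"dp":[0,0,-41],"spin":0},{"dp":[0,0,-41],"spin":0},{"dp":[26,4,0],"spin":-0.14},{"dp":[25,7,0],"spin":-0.14},{"dp":[24,10,0],"spin":-0.14}]}}

```text
clock: 20.55
position: [0.5214, -0.1439, 0.2606]
ee_rot: [0.937, 0.349, 0.001, -0.0]
ft_force: [-0.2, -0.2, 0.9]
grip_width: 0.402
grasp_force: 30.0
```

Call:
{"api": "arm_command", "payload": {"plan": [{"dp":[22,14,0],"spin":-0.14},{"dp":[20,17,0],"spin":-0.14},{"dp":[17,20,0],"spin":-0.14},{"dp":[14,21,0],"spin":-0.14},{"dp":[10,24,0],"spin":-0.14}]}}

```text
clock: 21.05
position: [0.65, -0.1279, 0.2598]
ee_rot: [0.761, 0.649, -0.0, -0.0]
ft_force: [-0.1, 0.8, -0.4]
grip_width: 0.401
grasp_force: 30.0
```

Call:
{"api": "arm_command", "payload": {"plan": [{"dp":[0,0,0],"spin":-0.04},{"dp":[0,0,0],"spin":0}]}}

```text
clock: 21.25
position: [0.6492, -0.1284, 0.2597]
ee_rot: [0.75, 0.662, -0.0, 0.0]
ft_force: [0.3, 0.1, -0.4]
grip_width: 0.401
grasp_force: 30.1
```

```bash
python3 -c "
from h import *
plan((.648,-.124,.195,-7,25))"
```

```text
t 21.25 at [ 0.6492 -0.1284  0.2597] ya -7.1 F [ 0.3  0.1 -0.4] w 0.401
[{"dp":[1, -1, 22],"spin":-0.0},{"dp":[2, 0, 21],"spin":-0.0},{"dp":[1, -1, 22],"spin":-0.0}]
```

Call:
{"api": "arm_command", "payload": {"plan": [{"dp":[1,-1,22],"spin":0},{"dp":[2,0,21],"spin":0},{"dp":[1,-1,22],"spin":0},{"dp":[0,0,6],"spin":0},{"dp":[0,0,0],"spin":0}]}}

```text
clock: 21.75
position: [0.647, -0.1242, 0.1886]
ee_rot: [0.75, 0.661, -0.001, -0.0]
ft_force: [1.2, 0.2, 0.6]
grip_width: 0.399
grasp_force: 30.1
```

Call:
{"api": "arm_command", "payload": {"plan": [{"dp":[0,0,4],"spin":0},{"dp":[0,0,1],"spin":0},{"dp":[0,0,0],"spin":0},{"dp":[0,0,0],"spin":0}]}}

```text
clock: 22.15
position: [0.6477, -0.1242, 0.1847]
ee_rot: [0.75, 0.662, 0.0, 0.0]
ft_force: [0.9, 1.5, -1.0]
grip_width: 0.399
grasp_force: 30.1
```

Call:
{"api": "arm_command", "payload": {"plan": [{"dp":[0,0,2],"spin":0},{"dp":[0,0,0],"spin":0},{"dp":[0,0,0],"spin":0}]}}

```text
clock: 22.45
position: [0.6478, -0.1242, 0.1826]
ee_rot: [0.75, 0.662, 0.0, 0.0]
ft_force: [0.1, 1.2, 4.2]
grip_width: 0.404
grasp_force: 30.6
```

Call:
{"api": "arm_command", "payload": {"plan": [{"dp":[0,0,0],"spin":0},{"dp":[0,0,0],"spin":0},{"dp":[0,0,0],"spin":0}], "grip": -0.15}}

```text
clock: 22.75
position: [0.6475, -0.124, 0.1819]
ee_rot: [0.75, 0.662, -0.0, -0.0]
ft_force: [0.2, 1.3, -0.3]
grip_width: 0.576
grasp_force: 0.0
```

Call:
{"api": "arm_command", "payload": {"plan": [{"dp":[0,0,-20],"spin":0},{"dp":[0,0,-30],"spin":0},{"dp":[0,0,-40],"spin":0},{"dp":[0,0,-20],"spin":0},{"dp":[0,0,0],"spin":0}]}}

```text
clock: 23.25
position: [0.6483, -0.1246, 0.2957]
ee_rot: [0.75, 0.662, 0.002, 0.002]
ft_force: [-0.4, -0.1, -0.3]
grip_width: 0.573
grasp_force: 0.0
```

Run:
```python
from h import *
im=buckle((0,0,0),(180,255,40),.648,-.124,.012); cv2.imwrite("pics/w9.png",im)
plan((.461,-.002,.27,0,48))
```

```text
rect [ 646.8 -122.2] [47.6 34.3] long axis deg 83.8
t 23.3 at [ 0.6478 -0.1242  0.2935] ya -7.2 F [-0.6 -0.1 -0.6] w 0.578
[{"dp":[20, -40, 5],"spin":-0.02},{"dp":[20, -40, 5],"spin":-0.03},{"dp":[22, -39, 4],"spin":-0.02},{"dp":[22, -39, 5],"spin":-0.03},{"dp":[23, -38, 4],"spin":-0.02}]
```

View pics/w9.png

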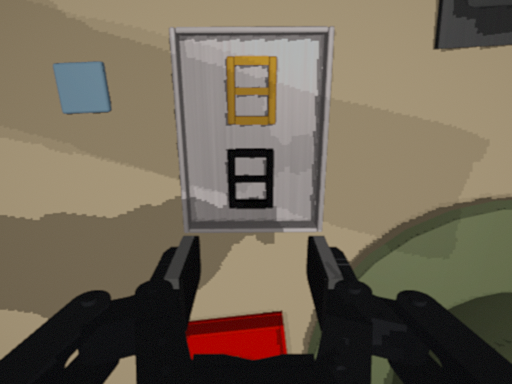

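Both buckles lie flat and apart in the metal tray: brass at (252,90), black at (251,178). Now the thimble.

Call:
{"api": "arm_command", "payload": {"plan": [{"dp":[20,-40,5],"spin":-0.02},{"dp":[20,-40,5],"spin":-0.03},{"dp":[22,-39,4],"spin":-0.02},{"dp":[22,-39,5],"spin":-0.03},{"dp":[23,-38,4],"spin":-0.02}]}}

```text
clock: 23.8
position: [0.458, -0.0012, 0.2674]
ee_rot: [0.708, 0.706, -0.001, -0.0]
ft_force: [0.7, 0.7, -0.1]
grip_width: 0.579
grasp_force: 0.0
```

Call:
{"api": "arm_command", "payload": {"plan": [{"dp":[0,0,0],"spin":0},{"dp":[0,0,0],"spin":0}]}}

```text
clock: 24.0
position: [0.4595, -0.0015, 0.2685]
ee_rot: [0.708, 0.706, -0.0, -0.0]
ft_force: [0.9, 0.6, -0.1]
grip_width: 0.579
grasp_force: 0.0
```

Run:
```python
from h import *
cv2.imwrite("pics/w10.png",viewer.camera("wrist"))
print(finder.find_in("wrist","thimble"))
plan((.461,-.002,.20,0,30))
```

```text
[{'position': [0.4547, 0.008, 0.0255], 'score': 0.76}]
t 24.1 at [ 0.4608 -0.0026  0.269 ] ya -0.3 F [ 2.1  0.1 -0.1] w 0.573
[{"dp":[0, 0, 23],"spin":-0.0},{"dp":[0, 0, 23],"spin":-0.0},{"dp":[1, 0, 23],"spin":-0.01}]
```

View pics/w10.png

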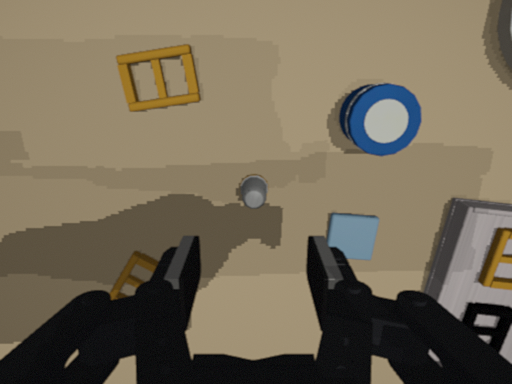

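The thimble's tip is at (254,198) and its foot centre is near (254,186). It stands upright, with clearance on both sides.

Run:
```python
from h import *
p=px2w("wrist",254,198,.025); print(p,px2w("wrist",254,186,.004))
plan((p[0],p[1],.205,0,30))
```

```text
[ 0.46063866 -0.00189921  0.025     ] [ 4.60719757e-01 -2.92925505e-04  4.00000000e-03]
t 24.1 at [ 0.4608 -0.0026  0.269 ] ya -0.3 F [ 2.1  0.1 -0.1] w 0.573
[{"dp":[0, 0, 21],"spin":-0.0},{"dp":[0, 0, 22],"spin":-0.0},{"dp":[1, 0, 21],"spin":-0.01}]
```

Call:
{"api": "arm_command", "payload": {"plan": [{"dp":[0,0,22],"spin":0},{"dp":[0,0,22],"spin":0},{"dp":[1,0,21],"spin":0},{"dp":[0,0,15],"spin":0},{"dp":[0,0,0],"spin":0}]}}

```text
clock: 24.6
position: [0.4602, -0.0022, 0.1873]
ee_rot: [0.709, 0.705, -0.002, -0.0]
ft_force: [-0.7, 0.4, -0.8]
grip_width: 0.575
grasp_force: 0.0
```

Call:
{"api": "arm_command", "payload": {"plan": [{"dp":[0,0,4],"spin":0},{"dp":[0,0,0],"spin":0},{"dp":[0,0,0],"spin":0}]}}

```text
clock: 24.9
position: [0.4607, -0.0014, 0.1857]
ee_rot: [0.709, 0.705, 0.0, 0.0]
ft_force: [-0.4, 0.2, 0.6]
grip_width: 0.573
grasp_force: 0.0
```

Call:
{"api": "arm_command", "payload": {"plan": [{"dp":[0,0,1],"spin":0},{"dp":[0,0,0],"spin":0},{"dp":[0,0,0],"spin":0},{"dp":[0,0,0],"spin":0},{"dp":[0,0,0],"spin":0}], "grip": 1, "newtons": 20}}

```text
clock: 25.4
position: [0.4604, -0.0012, 0.1844]
ee_rot: [0.709, 0.705, 0.0, 0.0]
ft_force: [-2.0, -1.3, 6.2]
grip_width: 0.189
grasp_force: 20.2
```

Call:
{"api": "arm_command", "payload": {"plan": [{"dp":[0,0,-10],"spin":0},{"dp":[0,0,-20],"spin":0},{"dp":[0,0,-20],"spin":0},{"dp":[0,0,-20],"spin":0},{"dp":[0,0,0],"spin":0}]}}

```text
clock: 25.9
position: [0.4611, -0.0014, 0.2567]
ee_rot: [0.709, 0.705, 0.002, 0.001]
ft_force: [0.6, -0.4, -0.3]
grip_width: 0.192
grasp_force: 19.7
```

Run:
```python
from h import *
cv2.imwrite("pics/w11.png",viewer.camera("wrist")[140:,120:400])
plan((.661,.114,.26,0,45))
```

```text
t 25.95 at [ 0.4606 -0.0012  0.2554] ya -0.3 F [ 0.1  0.1 -0.2] w 0.191
[{"dp":[19, 33, -1],"spin":-0.0},{"dp":[19, 33, -1],"spin":-0.0},{"dp":[20, 33, -1],"spin":-0.0},{"dp":[19, 34, -1],"spin":-0.0},{"dp":[20, 33, 0],"spin":-0.0}]
[{"dp":[19, 34, -1],"spin":-0.0}]
```

View pics/w11.png

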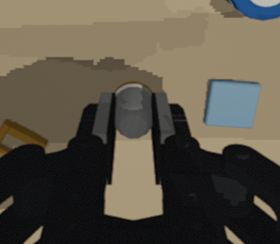

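The thimble is held upright between the pads. I've used up the picture views, so the rest goes by numbers. The path to the dish passes over the tin with about 40 mm of clearance.

Call:
{"api": "arm_command", "payload": {"plan": [{"dp":[19,33,-1],"spin":0},{"dp":[19,33,-1],"spin":0},{"dp":[20,33,-1],"spin":0},{"dp":[19,34,-1],"spin":0},{"dp":[20,33,0],"spin":0}]}}

```text
clock: 26.45
position: [0.6278, 0.0957, 0.2569]
ee_rot: [0.709, 0.705, -0.001, -0.0]
ft_force: [-0.1, 0.5, 1.4]
grip_width: 0.191
grasp_force: 19.7
```

Call:
{"api": "arm_command", "payload": {"plan": [{"dp":[19,34,-1],"spin":0},{"dp":[0,0,0],"spin":0},{"dp":[0,0,0],"spin":0}]}}

```text
clock: 26.75
position: [0.6608, 0.1138, 0.2573]
ee_rot: [0.709, 0.706, -0.001, -0.0]
ft_force: [0.1, -0.8, 0.4]
grip_width: 0.195
grasp_force: 19.7
```

Run:
```python
from h import *
viewer.camera("wrist")
for t in ("dish","thimble"): print(t,[(np.round(r['position'],3),round(r['score'],2)) for r in finder.find_in("wrist",t)])
plan((.661,.114,.196,0,25))
```

```text
dish [(array([0.658, 0.12 , 0.008]), 0.8)]
thimble [(array([0.653, 0.123, 0.094]), 0.58)]
t 26.9 at [0.6602 0.1128 0.2588] ya -0.3 F [-0.3  0.6  0.2] w 0.194
[{"dp":[0, 0, 21],"spin":-0.0},{"dp":[1, 0, 21],"spin":-0.0},{"dp":[0, 1, 21],"spin":-0.01}]
```

Call:
{"api": "arm_command", "payload": {"plan": [{"dp":[1,0,22],"spin":0},{"dp":[1,0,22],"spin":0},{"dp":[0,0,20],"spin":0},{"dp":[0,0,0],"spin":0},{"dp":[0,0,0],"spin":0}]}}

```text
clock: 27.4
position: [0.6606, 0.1152, 0.1958]
ee_rot: [0.709, 0.705, -0.0, 0.0]
ft_force: [-0.6, 0.3, 0.4]
grip_width: 0.192
grasp_force: 19.7
```

Call:
{"api": "arm_command", "payload": {"plan": [{"dp":[0,0,3],"spin":0},{"dp":[0,0,0],"spin":0},{"dp":[0,0,0],"spin":0}]}}

```text
clock: 27.7
position: [0.661, 0.1157, 0.1928]
ee_rot: [0.709, 0.705, 0.0, 0.0]
ft_force: [-1.0, -0.8, 0.3]
grip_width: 0.189
grasp_force: 19.7
```

Call:
{"api": "arm_command", "payload": {"plan": [{"dp":[0,0,2],"spin":0},{"dp":[0,0,0],"spin":0},{"dp":[0,0,0],"spin":0}]}}

```text
clock: 28.0
position: [0.6608, 0.1158, 0.1901]
ee_rot: [0.709, 0.705, -0.0, 0.0]
ft_force: [0.6, 0.2, 0.0]
grip_width: 0.19
grasp_force: 19.7
```

Call:
{"api": "arm_command", "payload": {"plan": [{"dp":[0,0,1],"spin":0},{"dp":[0,0,0],"spin":0},{"dp":[0,0,0],"spin":0}]}}

```text
clock: 28.3
position: [0.661, 0.1157, 0.1895]
ee_rot: [0.709, 0.705, 0.0, 0.0]
ft_force: [-1.9, -0.3, 5.1]
grip_width: 0.191
grasp_force: 20.3
```

It touches the dish floor. I'll release and retreat.

Call:
{"api": "arm_command", "payload": {"plan": [{"dp":[0,0,0],"spin":0},{"dp":[0,0,0],"spin":0},{"dp":[0,0,0],"spin":0},{"dp":[0,0,0],"spin":0}], "grip": 0.1}}

```text
clock: 28.7
position: [0.6608, 0.1157, 0.1889]
ee_rot: [0.709, 0.705, -0.0, 0.0]
ft_force: [-0.3, -0.1, 0.2]
grip_width: 0.446
grasp_force: 0.0
```

Call:
{"api": "arm_command", "payload": {"plan": [{"dp":[0,0,-15],"spin":0},{"dp":[0,0,-30],"spin":0},{"dp":[0,0,-40],"spin":0},{"dp":[-40,0,-30],"spin":0},{"dp":[0,0,0],"spin":0}]}}

```text
clock: 29.2
position: [0.6619, 0.0692, 0.3109]
ee_rot: [0.711, 0.703, 0.002, 0.004]
ft_force: [1.6, -0.7, 0.4]
grip_width: 0.449
grasp_force: 0.0
```

Run:
```python
from h import *
o=manip.get_obs(); print(o['clock'],o['position'],o['grip_width'])
for c in ("wrist","scene","top"):
    im=viewer.camera(c)
    for t in ("thimble","spool_black","spool_red","buckle_brass","buckle_black","pin_tin"): print(c,t,[(np.round(r['position'],3),round(r['score'],2)) for r in finder.find_in(c,t)])
# brass-coloured band/outline of the thimble against the white dish
im=viewer.camera("wrist"); k,R,t=cam("wrist")
for z in (.005,.031):
    q=k@(R@np.array([.661,.1145,z])+t); print(z,q[:2]/q[2])
g=cv2.cvtColor(im,cv2.COLOR_BGR2HSV); q=(q[:2]/q[2]).astype(int)
m=cv2.inRange(g[...,2],0,125)[q[1]-45:q[1]+45,q[0]-45:q[0]+45]
n,l,s,c=cv2.connectedComponentsWithStats(m); print([(s[i].tolist(),np.round(c[i]+q-45)) for i in range(1,n) if s[i,4]>40])
```

```text
29.2 [0.66187343 0.0691771  0.3108633 ] 0.4487812758959154
wrist thimble [(array([0.66 , 0.12 , 0.029]), 0.57), (array([ 0.654, -0.052,  0.01 ]), 0.36)]
wrist spool_black []
wrist spool_red [(array([0.545, 0.054, 0.034]), 0.18)]
wrist buckle_brass [(array([ 0.655, -0.054,  0.011]), 0.83), (array([ 0.671, -0.075,  0.004]), 0.32)]
wrist buckle_black []
wrist pin_tin [(array([0.547, 0.054, 0.033]), 0.9)]
scene thimble [(array([0.664, 0.115, 0.024]), 0.63)]
scene spool_black [(array([0.622, 0.299, 0.049]), 0.74)]
scene spool_red [(array([ 0.604, -0.312,  0.047]), 0.57)]
scene buckle_brass [(array([ 0.662, -0.06 ,  0.013]), 0.58), (array([ 0.371, -0.082,  0.007]), 0.54)]
scene buckle_black [(array([ 0.648, -0.125,  0.012]), 0.57)]
scene pin_tin []
top thimble []
top spool_black [(array([0.613, 0.302, 0.047]), 0.74), (array([ 0.609, -0.308,  0.01 ]), 0.55)]
top spool_red [(array([ 0.603, -0.315,  0.053]), 0.53)]
top buckle_brass [(array([ 0.37 , -0.088,  0.011]), 0.69)]
top buckle_black [(array([ 0.647, -0.128,  0.015]), 0.73)]
top pin_tin [(array([0.536, 0.046, 0.031]), 0.48)]
0.005 [254.3359597  128.86270065]
0.031 [254.48603478 134.2481666 ]
[([28, 27, 29, 28, 395], array([251., 128.])), ([60, 67, 30, 23, 204], array([288., 170.])), ([0, 71, 27, 19, 143], array([219., 172.]))]
```

```bash
python3 -c "
from h import *
print(manip.hand_in())"
```

```text
the job is handed in; nothing more can be done
None
```

I sorted all five things as asked, left the pin tin standing where it was, and handed the job in at about 30 s of robot time. The thimble's final stance I checked only by touch and the finder, because I had already viewed 15 pictures, one over the limit of 14.

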